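Sniff the lid seam of a shielded box with a near-field probe

TASK

Pull the red power knob on the amplifier box straight up to its on stop, take the probe from its forked rest and scan the marked lid seam of the shielded box: lead the copper tip slowly, at about 4 cm/s, from the green dot along the seam, round the corner marked by the yellow dot, to the red dot, on the seam or at most 5 mm above it, never pressing hard. Then lay the probe (do not drop it) back level in both forks of the rest with its tip pointing the same way as before, let go, and only then push the power knob fully home and let go of it. Leave everything else on the bench where it is.

Things in the scene. Friction and masses are not known exactly. Their poses are not given: they have to be found in the camera images.
- enclosure: Fixed aluminium box, 120 (x) x 160 (y) x 45 (z) mm; origin: centre of underside, z up. Its flush lid's seam is a dark 4 mm line on the flat top, a rectangle at x = +-45, y = +-65 mm. To be scanned: from seam_start (-40, 65, 45) along +x to seam_corner (45, 65, 45), then along -y to seam_end (45, -55, 45). Dots 12 mm wide mark, about 9 mm outside the line, the start (green), corner (yellow), end (red).
- seam_start (a point): Point on the seam line, on the box's top face, where the scan starts (beside the green dot).
- seam_corner (a point): Corner of the seam line on the top face, where the scan turns by 90 degrees (beside the yellow dot); 85 mm from seam_start.
- seam_end (a point): Point on the seam line on the top face where the scan ends (beside the red dot); 120 mm from seam_corner.
- rest: Black forked probe rest, fixed: base 140 (x) x 80 (y) x 10 mm; origin: centre of underside. Two U-forks at x = +-52 mm (10 mm thick along x, about 57 mm wide at the top, 94 mm free between them); notches run along x, 28 mm wide, floor at z = 60, straight sides to z = 76, flared mouths up to z = 89 mm.
- probe: Loose probe, about 0.12 kg. Orange handle 130 (x) x 20 (y) x 22 (z) mm; origin: handle's centre, x towards the neck, z up. A 7 mm steel neck leaves the front, bends down at x = 95 mm and ends in a copper ball 12 mm wide. Starts in the rest with the rest's axes, origin 71 mm above the rest's underside on its centre line (+-6 mm along x). Grip the flat sides at the middle, between the forks.
- probe_tip (a point): Lowest point of the probe's copper ball, at (95, 0, -60) mm in the probe's frame.
- console: Grey amplifier box fixed to the bench, 130 (x) x 110 (y) x 50 (z) mm, origin at the centre of its underside. The red power knob rises from the middle of its top. It may stand left or right of the shielded box, with the rest on the other side.
- power_knob (a joint): Upward travel of the red push-pull knob in m: 0 = fully home (off), 0.015 = its stop (on; from 0.012 counts as on). Stays where it is left; about 5 N moves it either way. Its head is a cylinder 30 mm in diameter, 28 mm tall; at home it spans 14 to 42 mm above the box's top (64 to 92 mm above the bench).
- knob_top (a point): Centre of the top face of the red knob's head; rises with the knob (92 mm above the bench when home, 107 mm when on).
- multimeter: Bystander, loose: yellow and black hand multimeter 85 x 175 x 38 mm, lying flat; origin at its underside.
- board: Bystander, loose: dark blue circuit board 75 x 110 x 14 mm, flat; origin at its underside.
- tray: Bystander, loose: open blue parts tray 90 x 130 x 30 mm; origin at its underside.
- screwdriver: Bystander, loose: screwdriver with a red handle, lying flat.
- reel: Bystander, loose: white reel, 90 mm in diameter, 22 mm tall, lying flat; origin at its underside.
- jar: Bystander, loose: small amber jar, 56 mm in diameter, 70 mm tall; origin at its underside.
- wrench: Bystander, loose: steel wrench, lying flat.
Things that resemble listed ones, but are neither listed nor needed, are in the scene too. Leave any blue or purple look-alike of the console alone.

How it is judged (in metres and radians):
On the way, in this order (a step that is already met when the one before it is completed fails the run):
1. The power knob is pulled out to on (value of joint power_knob above 0.012 m), for 0.2 s.
2. The held tip is at the start of the seam, power on (value of joint power_knob above 0.012 m and contact force between the fingers and probe above 0.3 N and x of probe_tip in the frame of enclosure between -0.048 and -0.032 m and y of probe_tip in the frame of enclosure between 0.058 and 0.072 m and z of probe_tip in the frame of enclosure between 0.041 and 0.053 m), for 0.2 s.
3. The tip goes slowly along the first leg (first half) (value of joint power_knob above 0.012 m and contact force between the fingers and probe above 0.3 N and x of probe_tip in the frame of enclosure between -0.026 and -0.002 m and y of probe_tip in the frame of enclosure between 0.058 and 0.072 m and z of probe_tip in the frame of enclosure between 0.041 and 0.053 m), for 0.2 s.
4. The tip goes slowly along the first leg (second half) (value of joint power_knob above 0.012 m and contact force between the fingers and probe above 0.3 N and x of probe_tip in the frame of enclosure between 0.004 and 0.028 m and y of probe_tip in the frame of enclosure between 0.058 and 0.072 m and z of probe_tip in the frame of enclosure between 0.041 and 0.053 m), for 0.2 s.
5. The tip goes slowly round the corner (value of joint power_knob above 0.012 m and contact force between the fingers and probe above 0.3 N and x of probe_tip in the frame of enclosure between 0.036 and 0.054 m and y of probe_tip in the frame of enclosure between 0.056 and 0.074 m and z of probe_tip in the frame of enclosure between 0.041 and 0.053 m), for 0.2 s.
6. The tip goes slowly along the second leg (first third) (value of joint power_knob above 0.012 m and contact force between the fingers and probe above 0.3 N and x of probe_tip in the frame of enclosure between 0.038 and 0.052 m and y of probe_tip in the frame of enclosure between 0.024 and 0.048 m and z of probe_tip in the frame of enclosure between 0.041 and 0.053 m), for 0.2 s.
7. The tip goes slowly along the second leg (second third) (value of joint power_knob above 0.012 m and contact force between the fingers and probe above 0.3 N and x of probe_tip in the frame of enclosure between 0.038 and 0.052 m and y of probe_tip in the frame of enclosure between -0.006 and 0.018 m and z of probe_tip in the frame of enclosure between 0.041 and 0.053 m), for 0.2 s.
8. The tip goes slowly along the second leg (last third) (value of joint power_knob above 0.012 m and contact force between the fingers and probe above 0.3 N and x of probe_tip in the frame of enclosure between 0.038 and 0.052 m and y of probe_tip in the frame of enclosure between -0.036 and -0.012 m and z of probe_tip in the frame of enclosure between 0.041 and 0.053 m), for 0.2 s.
9. The tip is at the end of the seam (value of joint power_knob above 0.012 m and contact force between the fingers and probe above 0.3 N and x of probe_tip in the frame of enclosure between 0.038 and 0.052 m and y of probe_tip in the frame of enclosure between -0.063 and -0.047 m and z of probe_tip in the frame of enclosure between 0.041 and 0.053 m), for 0.2 s.
10. The probe lies in both forks of its rest again, let go, with the power still on (value of joint power_knob above 0.012 m and x of probe in the frame of rest between -0.025 and 0.025 m and y of probe in the frame of rest between -0.008 and 0.008 m and z of probe in the frame of rest between 0.066 and 0.076 m and angle between the x axis of probe and the x axis of rest, either way round below 0.15 rad and angle between probe's own z axis and vertical below 0.15 rad and contact force between the fingers and probe below 0.05 N and linear speed of probe below 0.02 m/s and x of probe_tip in the frame of rest above 0.05 m), for 0.2 s.
At the end, for the whole second after the job is handed in: Knob home (under 3 mm out). Probe let go and still in both forks: within 25 mm along and 8 mm across the rest's centre line, 66 to 76 mm up, level and aligned within 0.15 rad, tip to the rest's +x (value of joint power_knob below 0.003 m and x of probe in the frame of rest between -0.025 and 0.025 m and y of probe in the frame of rest between -0.008 and 0.008 m and z of probe in the frame of rest between 0.066 and 0.076 m and angle between the x axis of probe and the x axis of rest, either way round below 0.15 rad and angle between probe's own z axis and vertical below 0.15 rad and contact force between the fingers and probe below 0.05 N and linear speed of probe below 0.02 m/s and x of probe_tip in the frame of rest above 0.05 m); the robot touches nothing.
It fails at once if A bystander is moved by more than 30 mm (distance of any of multimeter, board, tray, screwdriver, reel, jar, wrench from where it was at the start of the episode above 0.03 m).
It fails at once if The probe presses on the shielded box with more than 15 N (contact force between probe and enclosure above 15 N).
It fails at once if The probe is dropped or thrown (faster than 0.6 m/s out of the fingers) (contact force between the fingers and probe below 0.05 N and linear speed of probe above 0.6 m/s).
It also fails if it takes over 72 s, if anything falls off the work surface, if the arm or the gripper's body presses on something with over 40 N, if the wrist force passes 120 N, or if a joint passes its speed limit or range.

ROBOT

A 6-joint arm with a two-finger parallel gripper is mounted at the origin on the work surface. World frame = base frame: x ahead of the robot, y to its left, z up, the work surface at z = 0. Lengths are in m, angles in degrees, forces in N, time in s.
With the tool pointing down it reaches from about 0.325 to 0.85 m from the base axis. Payload 15.5 kg.
Tool frame: the origin (TCP) lies midway between the tips of the shut fingers; the grasp point (between the pads) lies 19 mm behind it; x points along the fingers, y is the direction in which the jaws open and shut, and the axes are right-handed (so a half turn about x gives the same grasp; the last joint's range is limited). The gripper opens to 91 mm and grips with 3 to 60 N. Pads are 32 mm wide; open, the fingers measure 118 mm over their backs; the gripper's body (76 mm by 178 mm) begins 60 mm behind the grasp point.
Start: joints at [65.117, 28.281, 77.091, -0, 74.628, -5.472], TCP at [0.208, 0.589, 0.214] pointing down, gripper open.
Joint ranges: [-166.48, 166.48], [-47.26, 123.95], [12.59, 153.08], [-70.14, 250.14], [6.76, 159.57], [-176.63, 176.63]. Speed limits (degrees/s): [108.29, 108.29, 147.25, 172.46, 172.46, 172.46].

INTERFACE

Orientations are given as a 3x3 rotation matrix whose columns are the frame's x, y, z axes.
In Python, from cell import state, vision, workorder gives the robot as it stands. The module is installed in compiled form; this text tells all that it offers.
- The arm moves only by the tool carry_out, never from a script. Its argument "steps" is a list of rows, each a list of 7 numbers: the shift along the world's x, y, z scaled (see below), then the turn, a rotation vector about the world's x, y, z scaled (see below), then the opening, from -1 (shut) to 1 (fully open), so that 0 is half open. In form: [[x, y, z, rx, ry, rz, fingers], ...]. A call has 1 to 8 rows; each row shifts and turns the commanded pose from where the row before left it; what a row does not reach is not made up. The controller multiplies each number of a shift by 0.04 m and each number of a turn by 6 degrees. A row lasts 1/10 s, in which the tool goes at most 50 mm and 8.59 degrees, less where a joint would pass 70% of its speed; a pose out of reach is approached as far as the arm can. A call with a number of a shift or a turn outside -1 to 1 is refused whole. A call with a gripper value outside its range is refused whole. The fingers move at their own pace and stop on an object; the grip force is fixed at half the most. Time passes only in rows, so rows that do not move let the fingers close. It gives the time, the measured TCP pose, the force and the opening at its end, in the units of the state.
- state(): the state, without advancing time (a new reading comes with each control period).
- vision.camera(name): name is "scene" or "top"; returns a dict with "image" (400x640x3 uint8, red, green, blue), "K" (3x3 intrinsics, pixels), "eye" and "orientation" of the camera in the world. Camera axes: x right, y down, z forward; pixel columns grow to the right and rows downward; lengths in m; the calibration is good to about 2 mm. A picture is of the moment at which its call begins. There is no depth.
- workorder.hand_in(): hands the job in, once; it reports no verdict.
The state is a dict: "time": time; "joint_positions": joint angles; "dq": joint speeds; "tau": joint torques, N m; "position": TCP position; "eef_rot": TCP orientation; "contact_force": force on the tool from outside, world axes, zero at the start; "moment": the same for the moment, N m; "finger_gap": finger opening in m.
Only numpy, scipy, OpenCV 4.12 (cv2) and the standard library are available. Lean on these libraries where they do the work, as an engineer would, in place of code of your own. Each camera call takes 0.05 s, during which the arm holds its last target. There are 200 camera calls.

## Working session

There is one attempt and no reset: what is moved stays moved. The work goes in short steps, Python scripts to look and compute and a tool call to move; the robot and the scene stay as the last step left them, time stands still between calls to the robot, and variables do not carry over. Pictures are saved under pics/ and viewed, about 8 in all and at most 12, crops included, and the job is handed in when it is done.

Besides the shell and the picture viewer there is one more tool, called after "Call:" by a JSON object that holds its "name" and its "arguments". carry_out: Moves the arm, as the interface text tells. Its arguments: {"type":"object","properties":{"steps":{"type":"array","items":{"type":"array","items":{"type":"number","minimum":-1,"maximum":1}}}},"required":["steps"]}

```bash
mkdir -p pics
cat > h.py <<'E'
import numpy as np, cv2
from cell import state, vision, workorder
def grab(n,f=None):
    c=vision.camera(n)
    if f: cv2.imwrite('pics/'+f,c['image'][:,:,::-1])
    return c
def ray(c,u,v):
    d=np.asarray(c['orientation'])@np.linalg.inv(c['K'])@np.array([u,v,1.]); return np.asarray(c['eye']),d
def onz(c,u,v,z):
    e,d=ray(c,u,v); return e+d*(z-e[2])/d[2]
def proj(c,p):
    q=np.asarray(c['K'])@np.asarray(c['orientation']).T@(np.asarray(p)-c['eye']); return q[:2]/q[2]
E
python3 - <<'E'
from h import *
a=grab('top','top1.png');b=grab('scene','scene1.png')
np.set_printoptions(precision=4,suppress=True)
for c in(a,b): print(c['K'],c['eye'],c['orientation'])
print(state())
E
```

```text
[[509.8517   0.     316.6276]
 [  0.     509.8517 202.6404]
 [  0.       0.       1.    ]] [0.2741 0.0035 1.745 ] [[ 0.0118 -0.9896  0.1432]
 [-0.9999 -0.0133 -0.0094]
 [ 0.0112 -0.143  -0.9897]]
[[402.1885   0.     319.6204]
 [  0.     402.1885 196.1156]
 [  0.       0.       1.    ]] [1.1556 0.5686 1.0888] [[-0.6643  0.5669 -0.4871]
 [ 0.7474  0.505  -0.4317]
 [ 0.0012 -0.6508 -0.7592]]
{'time': 0.1, 'joint_positions': array([65.1173, 28.3102, 77.1227,  0.0026, 74.6294, -5.4725]), 'dq': array([ 0.0447, -0.2214,  0.0437, -0.0783,  0.0916,  0.0547]), 'tau': array([  0.0018, -88.0226, -38.2542,   0.0709,   0.0482,  -0.0001]), 'position': array([0.2076, 0.5892, 0.2134]), 'eef_rot': array([[-0.0005,  0.3323,  0.9432],
       [-0.001 ,  0.9432, -0.3323],
       [-1.    , -0.0011, -0.0001]]), 'contact_force': array([ 0.1725, -0.3111,  0.2236]), 'moment': array([-0.029 ,  0.0376, -0.037 ]), 'finger_gap': 0.09115998396362054}
```

View pics/top1.png

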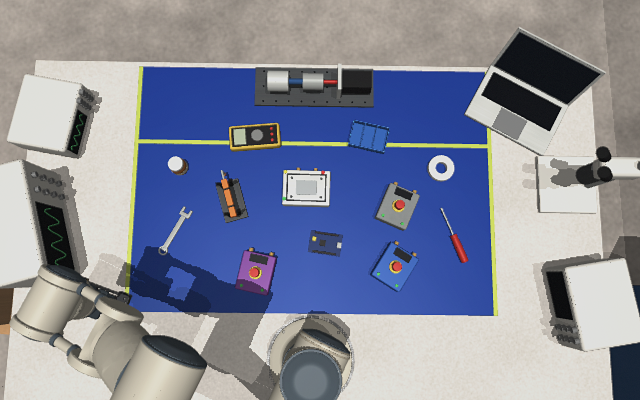

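View pics/scene1.png

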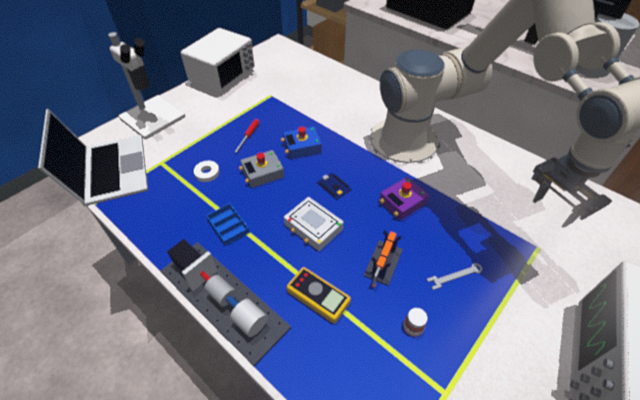

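The top view shows the rest and probe at (230,195), the shielded box at (306,188) and the grey console with its red knob at (398,205). The blue and purple boxes are look-alikes. I'll take close crops next.

Run:
```python
from h import *
a=cv2.imread('pics/top1.png');b=cv2.imread('pics/scene1.png')
t=cv2.resize(a[160:235,205:425],(792,270),interpolation=cv2.INTER_CUBIC)
s=cv2.resize(b[140:290,230:430],(400,300),interpolation=cv2.INTER_CUBIC)
s2=cv2.resize(b[225:295,350:410+35],None,fx=4,fy=4,interpolation=cv2.INTER_CUBIC)
o=np.zeros((570,800,3),np.uint8);o[:270,:792]=t;o[270:570,:400]=s;o[270:550,410:790]=s2
cv2.imwrite('pics/crop1.png',o)
```

```text
(no output)
```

View pics/crop1.png

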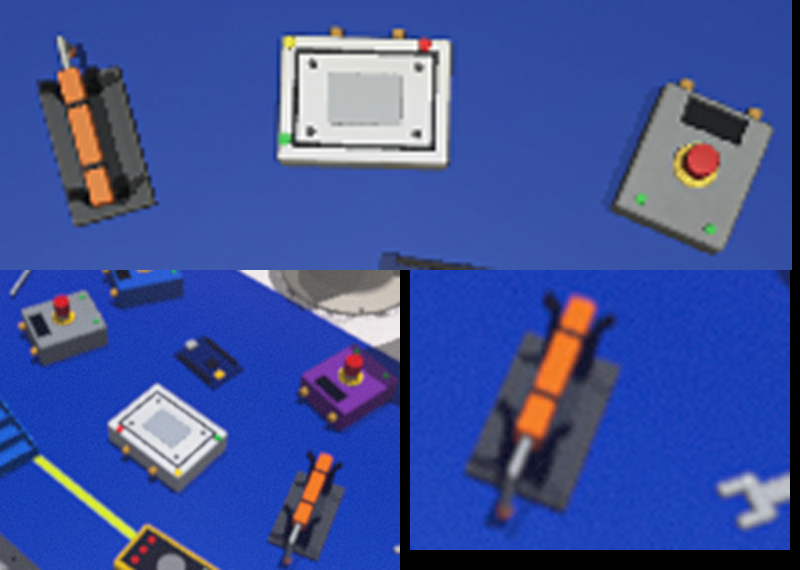

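The crop shows the enclosure with green at bottom-left, yellow at top-left and red at top-right, so its axes are close to the world's. The probe tip points to image up and slightly left. Next come the measurements.

```bash
cat > m.py <<'E'
from h import *
np.set_printoptions(precision=4,suppress=True)
S=4
def mask(c,box,f):
    x0,y0,x1,y1=box
    im=cv2.resize(c['image'][y0:y1,x0:x1],None,fx=S,fy=S,interpolation=cv2.INTER_CUBIC)
    m=f(im.astype(int),cv2.cvtColor(im,cv2.COLOR_RGB2HSV).astype(int)).astype(np.uint8)*255
    return m,lambda p:((np.asarray(p,float).reshape(-1,2)+.5)/S-.5+[x0,y0])
def big(m,n=1):
    cs=sorted(cv2.findContours(m,cv2.RETR_EXTERNAL,cv2.CHAIN_APPROX_NONE)[0],key=cv2.contourArea)[::-1]
    return cs[:n]
def wrect(c,px,z):
    P=np.array([onz(c,u,v,z)[:2] for u,v in px])
    r=cv2.minAreaRect((P*1000).astype(np.float32)); return r
red=lambda i,h:((h[...,0]<6)|(h[...,0]>172))&(h[...,1]>150)&(h[...,2]>90)
org=lambda i,h:(h[...,0]>=6)&(h[...,0]<19)&(h[...,1]>150)&(h[...,2]>120)
E
python3 - <<'E'
from m import *
a=grab('top');b=grab('scene')
for nm,c,bx in(('top',a,dict(enc=(278,162,335,212),con=(372,170,425,235),pr=(210,165,250,225))),('sc',b,dict(enc=(276,190,350,255),con=(235,145,290,190),pr=(362,225,405,292)))):
    print(nm)
    m,f=mask(c,bx['enc'],lambda i,h:(h[...,1]<70)&(h[...,2]>165))
    k=big(m)[0]; print('encTop',wrect(c,f(k),.045))
    # seam: dark pixels inside hull of top
    hull=np.zeros_like(m); cv2.drawContours(hull,[cv2.convexHull(k)],-1,255,-1); hull=cv2.erode(hull,np.ones((9,9)))
    m2,f=mask(c,bx['enc'],lambda i,h:(h[...,2]<130)); m2&=hull
    k2=big(m2)[0]; print('seam',wrect(c,f(k2),.045))
    for n,lo,hi in(('grn',45,80),('yel',20,33)):
        md,f=mask(c,bx['enc'],lambda i,h:(h[...,0]>lo)&(h[...,0]<hi)&(h[...,1]>100)); md&=cv2.dilate(hull,np.ones((13,13)))
        for q in big(md,1): print(n,onz(c,*f(q).mean(0),.045)[:2])
    md,f=mask(c,bx['enc'],red)
    for q in big(md,1): print('red',onz(c,*f(q).mean(0),.045)[:2])
    m,f=mask(c,bx['con'],lambda i,h:(h[...,1]<60)&(h[...,2]>80)); k=big(m)[0]; print('con',wrect(c,f(k),.05))
    m,f=mask(c,bx['con'],red); k=big(m)[0]; (x,y),w=cv2.minEnclosingCircle(k); print('knob px',f([x,y]),w/S,'ctr',f(k).mean(0),cv2.contourArea(k)/S/S, onz(c,*f(k).mean(0),.092))
    m,f=mask(c,bx['pr'],org); m=cv2.morphologyEx(m,cv2.MORPH_CLOSE,np.ones((13,13))); k=big(m)[0]; print('probe',wrect(c,f(k),.082),cv2.contourArea(k))
E
```

```text
top
encTop ((572.9744873046875, 24.635501861572266), (125.7120132446289, 85.71403503417969), 89.3619155883789)
seam ((541.209716796875, 75.13579559326172), (7.248385429382324, 6.580946922302246), 45.58488845825195)
red [ 0.625  -0.0315]
con ((516.7940063476562, -286.48956298828125), (109.02360534667969, 140.32861328125), 66.89437866210938)
knob px [[399.6717 204.0867]] 4.538529872894287 ctr [399.6071 203.9974] 57.25 [ 0.5123 -0.2845  0.092 ]
probe ((527.74267578125, 279.25201416015625), (129.44656372070312, 20.821680068969727), 16.90648078918457) 3427.0
sc
encTop ((571.9911499023438, 23.02914810180664), (126.34225463867188, 85.96917724609375), 89.0897216796875)Traceback (most recent call last):
  File "<stdin>", line 10, in <module>
IndexError: list index out of range
```

Run:
```python
from m import *
from scipy.optimize import least_squares
a=grab('top');b=grab('scene')
P={}
for nm,c,bx in(('top',a,dict(enc=(278,162,335,212),con=(372,170,425,235),pr=(210,165,250,225))),('sc',b,dict(enc=(276,190,350,255),con=(235,145,290,190),pr=(362,225,405,292)))):
    m,f=mask(c,bx['con'],lambda i,h:(h[...,1]<60)&(h[...,2]>80)); k=big(m)[0]; print(nm,'con',wrect(c,f(k),.05))
    m,f=mask(c,bx['con'],red); k=big(m)[0]; P[nm]=f(k).mean(0); print('knob',P[nm],cv2.contourArea(k)/S/S)
    m,f=mask(c,bx['pr'],org); m=cv2.morphologyEx(m,cv2.MORPH_CLOSE,np.ones((13,13))); k=big(m)[0]; print('probe',wrect(c,f(k),.082)); print(' at .071',wrect(c,f(k),.071))
    # black rest base from grey mask
    m,f=mask(c,bx['pr'],lambda i,h:(h[...,1]<90)&(h[...,2]<110)); k=big(m)[0]; print('rest',wrect(c,f(k),.01))
    for z in (.071,.082): print('predicted probe px',proj(c,(.5277,.2793,z)))
    if nm=='sc':
        for n,lo,hi in(('grn',45,80),('yel',18,33)):
            md,f=mask(c,bx['enc'],lambda i,h:(h[...,0]>lo)&(h[...,0]<hi)&(h[...,1]>100))
            for q in big(md,3): print(n,onz(c,*f(q).mean(0),.045)[:2],cv2.contourArea(q)/16)
# triangulate knob body centre
def res(X): return np.r_[proj(a,X)-P['top'],proj(b,X)-P['sc']]
r=least_squares(res,[.51,-.28,.085]);print('knob tri',r.x,r.fun)
```

```text
top con ((516.7940063476562, -286.48956298828125), (109.02360534667969, 140.32861328125), 66.89437866210938)
knob [399.6224 204.    ] 57.1875
probe ((527.74267578125, 279.25201416015625), (129.44656372070312, 20.821680068969727), 16.90648078918457)
 at .071 ((529.4205932617188, 281.0757751464844), (130.3027801513672, 20.95942497253418), 16.906476974487305)
rest ((531.4999389648438, 280.02606201171875), (143.47630310058594, 79.94728088378906), 16.795766830444336)
predicted probe px [228.7042 198.0385]
predicted probe px [228.1717 197.531 ]
sc con ((524.7846069335938, -282.2526550292969), (116.95116424560547, 144.22425842285156), 66.72291564941406)
knob [260.2969 156.1031] 34.125
probe ((532.1048583984375, 280.0796203613281), (129.9523468017578, 22.259918212890625), 17.3150634765625)
 at .071 ((525.2933349609375, 276.9270324707031), (131.37213134765625, 22.503135681152344), 17.315080642700195)
rest ((542.8619384765625, 283.3797607421875), (157.14144897460938, 76.72056579589844), 16.78462028503418)
predicted probe px [386.3299 249.7182]
predicted probe px [386.8006 247.6835]
grn [0.5329 0.097 ] 6.875
yel [0.4263 0.0123] 13.3125
yel [0.6254 0.0948] 8.15625
yel [0.6491 0.0628] 2.4375
knob tri [ 0.5131 -0.2854  0.087 ] [ 0.0027 -0.0023  0.0038  0.0006]
```

The two views agree to about 2 mm:
- **Enclosure:** centre at about (0.5725, 0.024), yaw −0.8°
- **Knob:** (0.513, −0.285)
- **Probe:** (0.528, 0.2795), yaw 17°

I'm moving to the knob.

Call:
{"name": "carry_out", "arguments": {"steps": [[0.347,-0.99,0,0,0,0,1],[0.347,-0.99,0,0,0,0,1],[0.347,-0.99,0,0,0,0,1],[0.347,-0.99,0,0,0,0,1],[0.347,-0.99,0,0,0,0,1],[0.347,-0.99,0,0,0,0,1],[0.347,-0.99,0,0,0,0,1],[0.347,-0.99,0,0,0,0,1]]}}

```text
time: 1.1
position: [0.319, 0.2712, 0.214]
eef_rot: [[0.0, 0.332, 0.943], [0.0, 0.943, -0.332], [-1.0, 0.0, 0.0]]
contact_force: [1.4, -0.6, -0.6]
finger_gap: 0.0908
```

Call:
{"name": "carry_out", "arguments": {"steps": [[0.347,-0.99,0,0,0,0,1],[0.347,-0.99,0,0,0,0,1],[0.347,-0.99,0,0,0,0,1],[0.347,-0.99,0,0,0,0,1],[0.347,-0.99,0,0,0,0,1],[0.347,-0.99,0,0,0,0,1],[0.347,-0.99,0,0,0,0,1],[0.347,-0.99,0,0,0,0,1]]}}

```text
time: 1.9
position: [0.4301, -0.046, 0.2141]
eef_rot: [[0.001, 0.333, 0.943], [-0.0, 0.943, -0.333], [-1.0, 0.0, 0.001]]
contact_force: [1.1, 0.0, -0.1]
finger_gap: 0.091
```

Call:
{"name": "carry_out", "arguments": {"steps": [[0.347,-0.99,0,0,0,0,0],[0.347,-0.99,0,0,0,0,0],[0.347,-0.99,0,0,0,0,0],[0.347,-0.99,0,0,0,0,0],[0.347,-0.99,0,0,0,0,0],[0.2,-0.7,0,0,0,0,0],[0,0,0,0,0,0,0],[0,0,0,0,0,0,0]]}}

```text
time: 2.7
position: [0.5069, -0.2703, 0.2135]
eef_rot: [[-0.001, 0.333, 0.943], [0.0, 0.943, -0.333], [-1.0, 0.0, -0.001]]
contact_force: [0.3, 1.6, -0.3]
finger_gap: 0.0459
```

Call:
{"name": "carry_out", "arguments": {"steps": [[0.15,-0.37,0,0,0,0,0.4],[0,0,-0.6,0,0,0,0.4],[0,0,-0.8,0,0,0,0.4],[0,0,-0.8,0,0,0,0.4],[0,0,-0.8,0,0,0,0.4],[0,0,-0.5,0,0,0,0.4],[0,0,-0.25,0,0,0,0.4],[0,0,0,0,0,0,0.4]]}}

```text
time: 3.5
position: [0.5126, -0.2838, 0.0633]
eef_rot: [[-0.002, 0.332, 0.943], [0.001, 0.943, -0.332], [-1.0, 0.001, -0.002]]
contact_force: [0.1, -0.2, 0.5]
finger_gap: 0.0638
```

Run:
```python
from m import *
print(state()['position'],state()['contact_force'])
a=grab('top');b=grab('scene')
o=np.hstack([cv2.resize(a['image'][150:250,350:450],(390,390)),cv2.resize(b['image'][110:210,210:310],(390,390))])
cv2.imwrite('pics/knob.png',o[:,:,::-1])
```

```text
[ 0.5126 -0.2838  0.0633] [ 0.0582 -0.1742  0.4656]
```

View pics/knob.png

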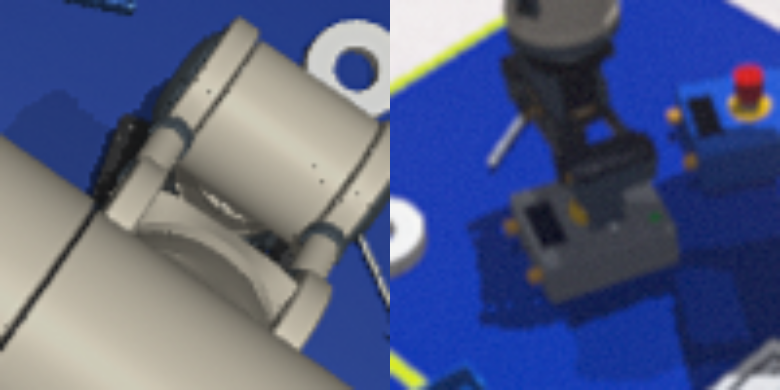

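The fingers straddle the knob at about (575,215) in the right-hand crop, with no contact. I'll close and pull up.

Call:
{"name": "carry_out", "arguments": {"steps": [[0,0,0,0,0,0,-1],[0,0,0,0,0,0,-1],[0,0,0,0,0,0,-1],[0,0,0,0,0,0,-1],[0,0,0,0,0,0,-1],[0,0,0,0,0,0,-1]]}}

```text
time: 4.2
position: [0.5127, -0.2871, 0.0644]
eef_rot: [[-0.0, 0.332, 0.943], [-0.003, 0.943, -0.332], [-1.0, -0.003, 0.001]]
contact_force: [-9.9, -17.6, 3.2]
finger_gap: 0.0293
```

Call:
{"name": "carry_out", "arguments": {"steps": [[0,0,0.1,0,0,0,-1],[0,0,0.1,0,0,0,-1],[0,0,0.1,0,0,0,-1],[0,0,0.08,0,0,0,-1]]}}

```text
time: 4.6
position: [0.5126, -0.2871, 0.0793]
eef_rot: [[-0.001, 0.332, 0.943], [-0.003, 0.943, -0.332], [-1.0, -0.003, 0.0]]
contact_force: [-7.6, -18.7, -6.0]
finger_gap: 0.0293
```

Call:
{"name": "carry_out", "arguments": {"steps": [[0,0,0.06,0,0,0,-1],[0,0,0.03,0,0,0,-1],[0,0,0,0,0,0,-1],[0,0,0,0,0,0,-1]]}}

```text
time: 5.0
position: [0.5121, -0.2868, 0.0809]
eef_rot: [[-0.002, 0.332, 0.943], [-0.002, 0.943, -0.332], [-1.0, -0.003, -0.002]]
contact_force: [-1.6, -22.9, -34.7]
finger_gap: 0.0294
```

The force of −35 N shows the knob at its stop. I'll release, rise and go to the probe.

Call:
{"name": "carry_out", "arguments": {"steps": [[0,0,-0.03,0,0,0,0.4],[0,0,0,0,0,0,0.4],[0,0,0,0,0,0,0.4],[0,0,0.4,0,0,0,0.4],[0,0,0.8,0,0,0,0.4],[0,0,0.9,0,0,0,0.4],[0,0,0.9,0,0,0,0.4],[0,0,0.4,0,0,0,0.4]]}}

```text
time: 5.8
position: [0.5143, -0.2853, 0.2212]
eef_rot: [[0.004, 0.332, 0.943], [-0.002, 0.943, -0.332], [-1.0, -0.001, 0.004]]
contact_force: [-0.1, -0.2, -0.0]
finger_gap: 0.0639
```

Call:
{"name": "carry_out", "arguments": {"steps": [[0,1,0,0,0,0.45,0.2],[0,1,0,0,0,0.45,0.2],[0,1,0,0,0,0.45,0.2],[0,1,0,0,0,0.45,0.2],[0,1,0,0,0,0.45,0.2],[0,1,0,0,0,0.45,0.2],[0,1,0,0,0,0.45,0.2],[0,1,0,0,0,0.45,0.2]]}}

```text
time: 6.6
position: [0.5129, 0.0369, 0.2179]
eef_rot: [[0.001, -0.04, 0.999], [0.0, 0.999, 0.04], [-1.0, 0.0, 0.001]]
contact_force: [0.8, -0.5, 1.0]
finger_gap: 0.0545
```

Run:
```python
from m import *
s=state();print(s['time'],s['position'],s['eef_rot'],s['contact_force'])
b=grab('scene');a=grab('top')
P={}
for nm,c,box in(('top',a,(372,170,425,235)),('sc',b,(235,135,290,190))):
    m,f=mask(c,box,red); k=big(m)
    if k: P[nm]=f(k[0]).mean(0); print(nm,P[nm],cv2.contourArea(k[0])/16)
```

```text
6.6 [0.5129 0.0369 0.2179] [[ 0.0007 -0.0403  0.9992]
 [ 0.0001  0.9992  0.0403]
 [-1.      0.0001  0.0007]] [ 0.7797 -0.5464  1.0358]
top [400.4306 203.4558] 56.84375
sc [259.6859 153.1827] 33.5
```

Call:
{"name": "carry_out", "arguments": {"steps": [[0.06,1,0,0,0,0.41,0.2],[0.06,1,0,0,0,0.41,0.2],[0.06,1,0,0,0,0.41,0.2],[0.06,1,0,0,0,0.41,0.2],[0.06,1,0,0,0,0.41,0.2],[0.06,1,0,0,0,0.41,0.2],[0,0,0,0,0,0,0.2],[0,0,0,0,0,0,0.2]]}}

```text
time: 7.5
position: [0.5274, 0.2753, 0.2175]
eef_rot: [[-0.0, -0.292, 0.956], [-0.0, 0.956, 0.292], [-1.0, -0.0, -0.0]]
contact_force: [-0.1, 0.3, -0.2]
finger_gap: 0.0545
```

Call:
{"name": "carry_out", "arguments": {"steps": [[0.02,0.1,-0.7,0,0,0,0.2],[0,0,-0.9,0,0,0,0.2],[0,0,-0.9,0,0,0,0.2],[0,0,-0.5,0,0,0,0.2],[0,0,-0.4,0,0,0,0.2],[0,0,-0.4,0,0,0,0.2],[0,0,-0.28,0,0,0,0.2],[0,0,0,0,0,0,0.2]]}}

```text
time: 8.3
position: [0.5279, 0.2778, 0.0533]
eef_rot: [[-0.002, -0.29, 0.957], [-0.001, 0.957, 0.29], [-1.0, -0.0, -0.002]]
contact_force: [-0.6, 0.9, 0.7]
finger_gap: 0.0544
```

Run:
```python
from m import *
print(state()['position'],state()['contact_force'])
a=grab('top');b=grab('scene')
o=np.hstack([cv2.resize(a['image'][150:250,180:280],(390,390)),cv2.resize(b['image'][200:300,340:440],(390,390))])
cv2.imwrite('pics/probe.png',o[:,:,::-1])
```

```text
[0.5279 0.2778 0.0533] [-0.6498  0.9159  0.6795]
```

View pics/probe.png

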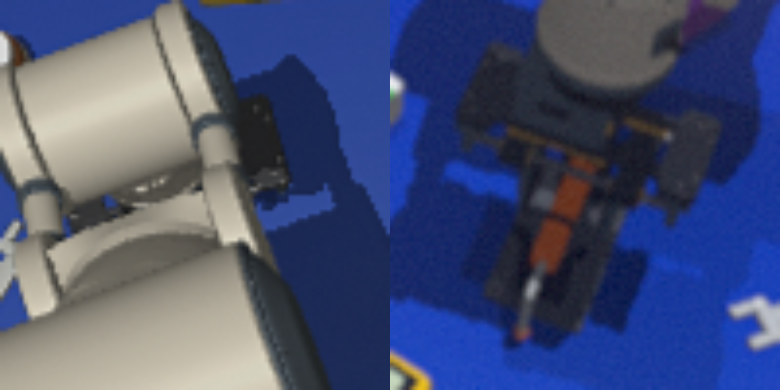

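The fingers straddle the handle between the forks, which shows at about (570,185) in the right crop, and the tip is at (522,333). I'll close on it.

Call:
{"name": "carry_out", "arguments": {"steps": [[0,0,0,0,0,0,-1],[0,0,0,0,0,0,-1],[0,0,0,0,0,0,-1],[0,0,0,0,0,0,-1],[0,0,0,0,0,0,-1],[0,0,0,0,0,0,-1]]}}

```text
time: 9.0
position: [0.5284, 0.2791, 0.0545]
eef_rot: [[0.0, -0.292, 0.957], [0.0, 0.957, 0.292], [-1.0, 0.0, 0.0]]
contact_force: [-0.8, 0.4, 4.1]
finger_gap: 0.0196
```

Call:
{"name": "carry_out", "arguments": {"steps": [[0,0,0.2,0,0,0,-1],[0,0,0.4,0,0,0,-1],[0,0,0.5,0,0,0,-1],[0,0,0.6,0,0,0,-1],[0,0,0.6,0,0,0,-1],[0,0,0.6,0,0,0,-1],[0,0,0.4,0,0,0,-1],[0,0,0.2,0,0,0,-1]]}}

```text
time: 9.8
position: [0.5288, 0.2793, 0.1963]
eef_rot: [[0.002, -0.292, 0.957], [0.001, 0.957, 0.292], [-1.0, 0.0, 0.002]]
contact_force: [-0.7, 0.3, -1.4]
finger_gap: 0.02
```

Call:
{"name": "carry_out", "arguments": {"steps": [[-0.2,-0.4,0,0,0,0,-1],[-0.3,-0.7,0,0,0,0,-1],[-0.3,-0.8,0,0,0,0,-1],[-0.3,-0.8,0,0,0,0,-1],[-0.3,-0.8,-0.3,0,0,0,-1],[-0.3,-0.8,-0.5,0,0,0,-1],[-0.3,-0.7,-0.5,0,0,0,-1],[-0.15,-0.4,-0.3,0,0,0,-1]]}}

```text
time: 10.6
position: [0.4403, 0.0615, 0.1291]
eef_rot: [[-0.002, -0.291, 0.957], [-0.0, 0.957, 0.291], [-1.0, 0.0, -0.002]]
contact_force: [0.3, 0.5, -1.2]
finger_gap: 0.0197
```

Call:
{"name": "carry_out", "arguments": {"steps": [[0,0,0,0,0,0,-1],[0,0,0,0,0,0,-1],[0,0,0,0,0,0,-1]]}}

```text
time: 10.9
position: [0.443, 0.0636, 0.1307]
eef_rot: [[0.001, -0.292, 0.956], [0.0, 0.956, 0.292], [-1.0, -0.0, 0.001]]
contact_force: [-0.1, -0.2, -0.7]
finger_gap: 0.0198
```

Run:
```python
from m import *
s=state();print(s['time'],s['position'],s['eef_rot'],s['contact_force'])
p=s['position'];R=s['eef_rot']
t=p+.095*R[:,2]+[0,0,-.0435]; print('tip pred',t)
a=grab('top');b=grab('scene')
o=[]
for c in(a,b):
    u,v=proj(c,t); print(u,v)
    x,y=int(u),int(v)
    o.append(cv2.resize(c['image'][y-32:y+32,x-32:x+32],(390,390),interpolation=cv2.INTER_CUBIC)); print('crop origin',x-32,y-32)
cv2.imwrite('pics/tip.png',np.hstack(o)[:,:,::-1])
```

```text
10.9 [0.443  0.0636 0.1307] [[ 0.0009 -0.2919  0.9564]
 [ 0.0001  0.9564  0.2919]
 [-1.     -0.0001  0.0009]] [-0.1169 -0.1969 -0.7177]
tip pred [0.5339 0.0913 0.0873]
285.2123713744665 196.18832139803862
crop origin 253 164
337.05934361819294 214.61849695281518
crop origin 305 182
```

View pics/tip.png

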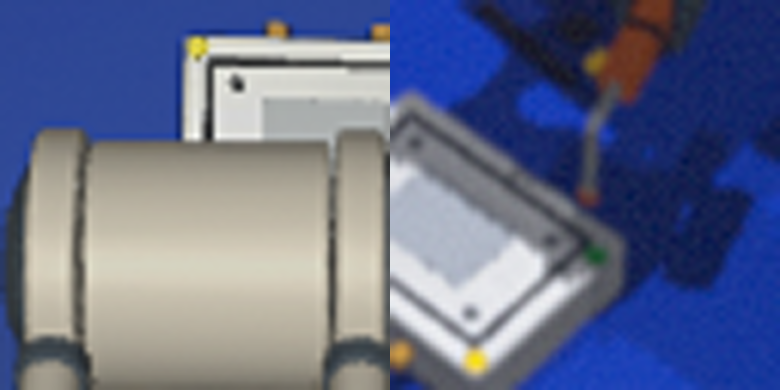

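The scene view (right) shows the copper ball at crop (587,197), which is pixel (337.3,214.3), within about 1 px of the prediction. The green dot is at crop (596,255). I'll descend to just above the seam and check again.

Call:
{"name": "carry_out", "arguments": {"steps": [[0,-0.05,-0.3,0,0,0,-1],[0,0,-0.3,0,0,0,-1],[0,0,-0.2,0,0,0,-1],[0,0,-0.05,0,0,0,-1],[0,0,0,0,0,0,-1]]}}

```text
time: 11.5
position: [0.4424, 0.0613, 0.0963]
eef_rot: [[-0.0, -0.292, 0.956], [0.0, 0.956, 0.292], [-1.0, 0.0, -0.0]]
contact_force: [1.2, -0.1, -0.0]
finger_gap: 0.02
```

Run:
```python
from m import *
s=state();print(s['time'],s['position'],s['contact_force'])
p=s['position'];R=s['eef_rot']
t=p+.095*R[:,2]+[0,0,-.0435]; print('tip pred',t)
b=grab('scene')
u,v=proj(b,t+[0,0,.006]); print('ball pred',u,v)
x,y=int(u),int(v)
print('start px',proj(b,[.5334,.0894,.045]),'origin',x-24,y-24)
cv2.imwrite('pics/tip2.png',cv2.resize(b['image'][y-24:y+24,x-24:x+24],(576,576),interpolation=cv2.INTER_CUBIC)[:,:,::-1])
m,f=mask(b,(x-8,y-8,x+9,y+9),lambda i,h:((h[...,0]<12)|(h[...,0]>170))&(h[...,1]>110))
for k in big(m,2): print('ball',f(k).mean(0),cv2.contourArea(k)/16)
```

```text
11.5 [0.4424 0.0613 0.0963] [ 1.1998 -0.1233 -0.0335]
tip pred [0.5333 0.089  0.0528]
ball pred 336.3193236172066 219.59827550431297
start px [336.2522 222.258 ] origin 312 195
```

View pics/tip2.png

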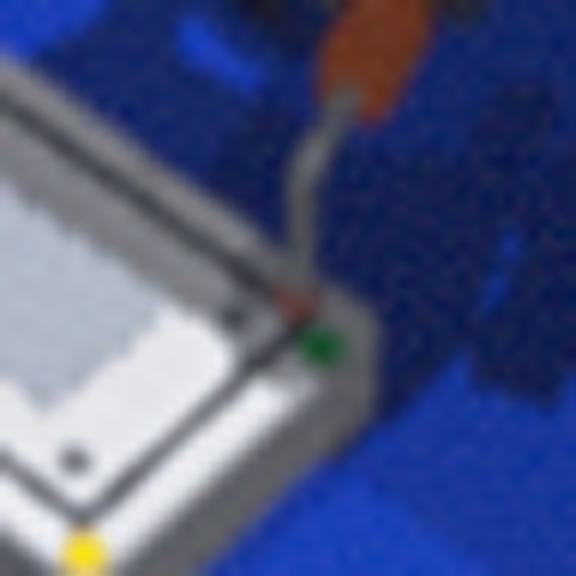

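The ball at crop (295,303) sits over the seam line beside the green dot, matching the prediction within 0.3 px. I'll lower 5 mm, dwell and start the scan.

Call:
{"name": "carry_out", "arguments": {"steps": [[0,0,-0.06,0,0,0,-1],[0,0,-0.06,0,0,0,-1],[0,0,0,0,0,0,-1],[0,0,0,0,0,0,-1],[0,0,0,0,0,0,-1],[0,0,0,0,0,0,-1]]}}

```text
time: 12.15
position: [0.4425, 0.0611, 0.0916]
eef_rot: [[0.0, -0.292, 0.957], [-0.0, 0.957, 0.292], [-1.0, -0.0, 0.0]]
contact_force: [-0.5, 0.4, -1.9]
finger_gap: 0.0198
```

Call:
{"name": "carry_out", "arguments": {"steps": [[0.1,0,0,0,0,0,-1],[0.1,0,0,0,0,0,-1],[0.1,0,0,0,0,0,-1],[0.1,0,0,0,0,0,-1],[0.1,0,0,0,0,0,-1],[0.1,0,0,0,0,0,-1],[0.1,0,0,0,0,0,-1],[0.1,0,0,0,0,0,-1]]}}

```text
time: 12.95
position: [0.4747, 0.0611, 0.0915]
eef_rot: [[-0.0, -0.291, 0.957], [0.0, 0.957, 0.291], [-1.0, 0.0, -0.0]]
contact_force: [-0.1, 0.9, -2.1]
finger_gap: 0.0198
```

Call:
{"name": "carry_out", "arguments": {"steps": [[0.1,0,0,0,0,0,-1],[0.1,0,0,0,0,0,-1],[0.1,0,0,0,0,0,-1],[0.1,0,0,0,0,0,-1],[0.1,-0.01,0,0,0,0,-1],[0.1,0,0,0,0,0,-1],[0.1,-0.01,0,0,0,0,-1],[0.1,0,0,0,0,0,-1]]}}

```text
time: 13.75
position: [0.5068, 0.0602, 0.0915]
eef_rot: [[0.0, -0.291, 0.957], [-0.0, 0.957, 0.291], [-1.0, -0.0, 0.0]]
contact_force: [-1.1, 0.6, -2.3]
finger_gap: 0.0193
```

Call:
{"name": "carry_out", "arguments": {"steps": [[0.1,0,0,0,0,0,-1],[0.1,0,0,0,0,0,-1],[0.1,0,0,0,0,0,-1],[0.1,0,0,0,0,0,-1],[0.1,0,0,0,0,0,-1],[0.03,0,0,0,0,0,-1],[0,0,0,0,0,0,-1]]}}

```text
time: 14.45
position: [0.5278, 0.0603, 0.0915]
eef_rot: [[0.0, -0.292, 0.957], [-0.0, 0.957, 0.292], [-1.0, -0.0, 0.0]]
contact_force: [-0.3, -0.8, -1.2]
finger_gap: 0.02
```

Run:
```python
from m import *
s=state()
p=s['position'];R=s['eef_rot']
t=p+.095*R[:,2]+[0,0,-.0435]; print('tip pred',t,s['contact_force'])
b=grab('scene')
u,v=proj(b,t+[0,0,.006]); print('ball pred',u,v)
x,y=int(u),int(v)
print('corner px',proj(b,[.6184,.0882,.045]),'origin',x-24,y-24)
cv2.imwrite('pics/tip3.png',cv2.resize(b['image'][y-24:y+24,x-24:x+24],(576,576),interpolation=cv2.INTER_CUBIC)[:,:,::-1])
```

```text
tip pred [0.6186 0.088  0.048 ] [-0.3076 -0.761  -1.2015]
ball pred 318.3966786202269 236.63453343666242
corner px [318.5026 238.2752] origin 294 212
```

View pics/tip3.png

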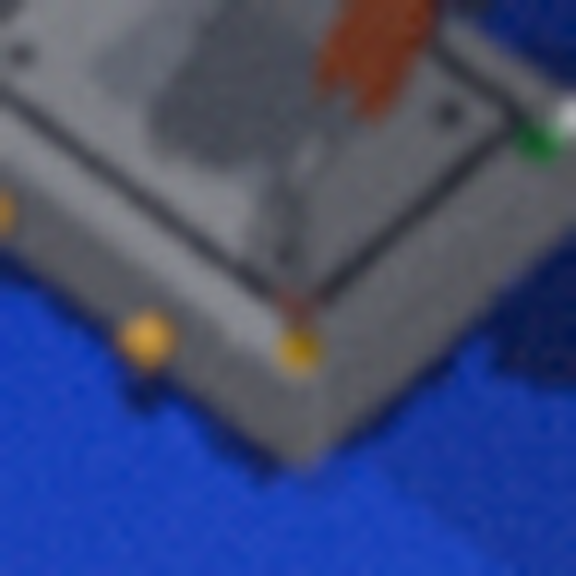

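The ball at crop (293,305) sits on the seam corner beside the yellow dot. I'll go on with the second leg.

Call:
{"name": "carry_out", "arguments": {"steps": [[0,0,0,0,0,0,-1],[0,-0.1,0,0,0,0,-1],[0,-0.1,0,0,0,0,-1],[0,-0.1,0,0,0,0,-1],[-0.01,-0.1,0,0,0,0,-1],[0,-0.1,0,0,0,0,-1],[0,-0.1,0,0,0,0,-1],[0,-0.1,0,0,0,0,-1]]}}

```text
time: 15.3
position: [0.5272, 0.0319, 0.0915]
eef_rot: [[0.0, -0.291, 0.957], [-0.0, 0.957, 0.291], [-1.0, -0.0, 0.0]]
contact_force: [-0.3, 0.2, -1.1]
finger_gap: 0.0197
```

Call:
{"name": "carry_out", "arguments": {"steps": [[0,-0.1,0,0,0,0,-1],[0,-0.1,0,0,0,0,-1],[0,-0.1,0,0,0,0,-1],[-0.01,-0.1,0,0,0,0,-1],[0,-0.1,0,0,0,0,-1],[0,-0.1,0,0,0,0,-1],[0,-0.1,0,0,0,0,-1],[-0.01,-0.1,0,0,0,0,-1]]}}

```text
time: 16.1
position: [0.5264, -0.0001, 0.0915]
eef_rot: [[0.0, -0.292, 0.957], [-0.0, 0.957, 0.292], [-1.0, -0.0, 0.0]]
contact_force: [-0.1, -0.8, -1.4]
finger_gap: 0.02
```

Call:
{"name": "carry_out", "arguments": {"steps": [[0,-0.1,0,0,0,0,-1],[0,-0.1,0,0,0,0,-1],[0,-0.1,0,0,0,0,-1],[-0.01,-0.1,0,0,0,0,-1],[0,-0.1,0,0,0,0,-1],[0,-0.1,0,0,0,0,-1],[0,-0.1,0,0,0,0,-1],[0,-0.1,0,0,0,0,-1]]}}

```text
time: 16.9
position: [0.526, -0.032, 0.0915]
eef_rot: [[-0.0, -0.292, 0.957], [0.0, 0.957, 0.292], [-1.0, 0.0, -0.0]]
contact_force: [0.1, 0.3, -0.8]
finger_gap: 0.0201
```

Call:
{"name": "carry_out", "arguments": {"steps": [[0,-0.1,0,0,0,0,-1],[0,-0.1,0,0,0,0,-1],[0,-0.1,0,0,0,0,-1],[0,-0.1,0,0,0,0,-1],[0,-0.1,0,0,0,0,-1],[0,-0.1,0,0,0,0,-1],[0,-0.08,0,0,0,0,-1],[0,0,0,0,0,0,-1]]}}

```text
time: 17.7
position: [0.526, -0.0593, 0.0915]
eef_rot: [[0.0, -0.291, 0.957], [-0.0, 0.957, 0.291], [-1.0, -0.0, 0.0]]
contact_force: [0.1, -0.4, -0.8]
finger_gap: 0.0199
```

Run:
```python
from m import *
s=state()
p=s['position'];R=s['eef_rot']
t=p+.095*R[:,2]+[0,0,-.0435]; print('tip pred',t,s['contact_force'])
b=grab('scene')
u,v=proj(b,t+[0,0,.006]); print('ball pred',u,v)
x,y=int(u),int(v)
print('end px',proj(b,[.6167,-.0318,.045]),'origin',x-24,y-24)
cv2.imwrite('pics/tip4.png',cv2.resize(b['image'][y-24:y+24,x-24:x+24],(576,576),interpolation=cv2.INTER_CUBIC)[:,:,::-1])
```

```text
tip pred [ 0.6169 -0.0317  0.048 ] [ 0.0649 -0.3654 -0.8294]
ball pred 291.28033038868796 216.11585697150022
end px [291.4434 217.747 ] origin 267 192
```

View pics/tip4.png

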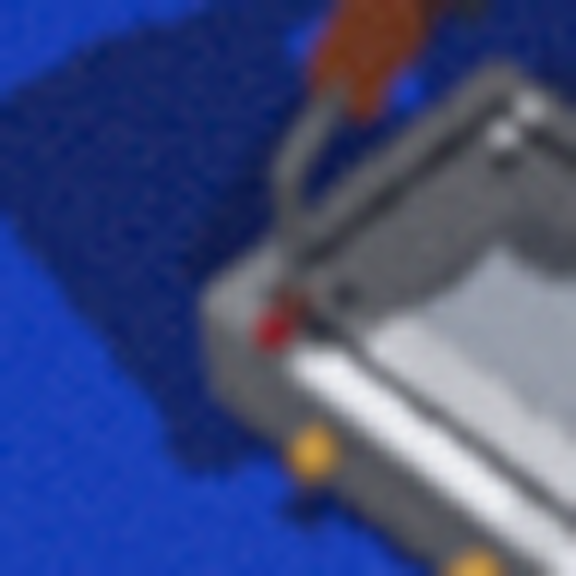

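The ball at crop (293,305) is on the seam beside the red dot. I'll dwell, lift and return above the rest.

Call:
{"name": "carry_out", "arguments": {"steps": [[0,0,0,0,0,0,-1],[0,0,0,0,0,0,-1],[0,0,0.2,0,0,0,-1],[0,0,0.5,0,0,0,-1],[0,0,0.7,0,0,0,-1],[0,0,0.7,0,0,0,-1],[0,0,0.4,0,0,0,-1],[0,0,0.15,0,0,0,-1]]}}

```text
time: 18.55
position: [0.5268, -0.059, 0.1997]
eef_rot: [[0.003, -0.292, 0.957], [-0.001, 0.957, 0.292], [-1.0, -0.002, 0.003]]
contact_force: [-0.3, -0.2, -1.7]
finger_gap: 0.0199
```

Call:
{"name": "carry_out", "arguments": {"steps": [[0,0.4,0,0,0,0,-1],[0,0.8,0,0,0,0,-1],[0.03,0.9,0,0,0,0,-1],[0.03,0.9,0,0,0,0,-1],[0,0.9,0,0,0,0,-1],[0,0.9,0,0,0,0,-1],[0,0.9,0,0,0,0,-1],[0,0.9,0,0,0,0,-1]]}}

```text
time: 19.35
position: [0.5271, 0.2073, 0.1964]
eef_rot: [[-0.002, -0.292, 0.956], [-0.0, 0.956, 0.292], [-1.0, 0.0, -0.002]]
contact_force: [-0.2, -0.7, -0.6]
finger_gap: 0.0196
```

Call:
{"name": "carry_out", "arguments": {"steps": [[0,0.8,0,0,0,0,-1],[0,0.6,0,0,0,0,-1],[0,0.4,0,0,0,0,-1],[0,0,0,0,0,0,-1],[0,0,0,0,0,0,-1],[0,0,0,0,0,0,-1]]}}

```text
time: 19.95
position: [0.5282, 0.2761, 0.1972]
eef_rot: [[-0.001, -0.291, 0.957], [-0.0, 0.957, 0.291], [-1.0, -0.0, -0.001]]
contact_force: [-0.1, -1.8, -1.2]
finger_gap: 0.0199
```

Call:
{"name": "carry_out", "arguments": {"steps": [[0,0.07,0,0,0,0,-1],[0,0,-0.5,0,0,0,-1],[0,0,-0.8,0,0,0,-1],[0,0,-0.8,0,0,0,-1],[0,0,-0.6,0,0,0,-1],[0,0,-0.4,0,0,0,-1],[0,0,-0.2,0,0,0,-1],[0,0,0,0,0,0,-1]]}}

```text
time: 20.75
position: [0.5281, 0.2794, 0.0649]
eef_rot: [[-0.001, -0.291, 0.957], [-0.001, 0.957, 0.291], [-1.0, -0.0, -0.001]]
contact_force: [0.2, -0.4, -2.0]
finger_gap: 0.02
```

Call:
{"name": "carry_out", "arguments": {"steps": [[0,0,-0.1,0,0,0,-1],[0,0,-0.08,0,0,0,-1],[0,0,-0.05,0,0,0,-1],[0,0,-0.02,0,0,0,-1],[0,0,0,0,0,0,-1]]}}

```text
time: 21.25
position: [0.5284, 0.2799, 0.0556]
eef_rot: [[0.0, -0.292, 0.957], [0.0, 0.957, 0.292], [-1.0, -0.0, 0.0]]
contact_force: [-0.6, -0.5, -1.3]
finger_gap: 0.0195
```

Call:
{"name": "carry_out", "arguments": {"steps": [[0,0,-0.02,0,0,0,-1],[0,0,-0.015,0,0,0,-1],[0,0,0,0,0,0,-1]]}}

```text
time: 21.55
position: [0.5285, 0.2799, 0.0545]
eef_rot: [[0.0, -0.292, 0.957], [0.0, 0.957, 0.292], [-1.0, 0.0, 0.0]]
contact_force: [-1.5, -0.3, 5.1]
finger_gap: 0.0199
```

The probe is seated (+5 N). I'll open, dwell and rise.

Call:
{"name": "carry_out", "arguments": {"steps": [[0,0,0,0,0,0,0.2],[0,0,0,0,0,0,0.2],[0,0,0,0,0,0,0.2],[0,0,0,0,0,0,0.2],[0,0,0.3,0,0,0,0.2],[0,0,0.7,0,0,0,0.2],[0,0,1,0,0,0,0.2],[0,0,1,0,0,0,0.2]]}}

```text
time: 22.35
position: [0.5281, 0.2797, 0.1761]
eef_rot: [[-0.0, -0.292, 0.957], [-0.0, 0.957, 0.292], [-1.0, -0.0, -0.0]]
contact_force: [-0.1, -0.4, 0.3]
finger_gap: 0.0546
```

Call:
{"name": "carry_out", "arguments": {"steps": [[0,0,0.5,0,0,0,0.2],[0,-1,0,0,0,0,-1],[0,-1,0,0,0,0,-1],[0,-1,0,0,0,0,-1],[0,-1,0,0,0,0,-1],[0,-1,0,0,0,0,-1],[0,-1,0,0,0,0,-1],[0,-1,0,0,0,0,-1]]}}

```text
time: 23.15
position: [0.5282, -0.0017, 0.1951]
eef_rot: [[0.001, -0.292, 0.957], [-0.0, 0.957, 0.292], [-1.0, -0.0, 0.001]]
contact_force: [1.4, -0.1, -0.5]
finger_gap: 0.002
```

Run:
```python
from m import *
s=state();print(s['time'],s['position'],s['contact_force'])
a=grab('top');b=grab('scene')
for c,box in((a,(210,165,250,225)),(b,(362,225,405,292))):
    m,f=mask(c,box,org); m=cv2.morphologyEx(m,cv2.MORPH_CLOSE,np.ones((13,13))); k=big(m)
    if k: print(wrect(c,f(k[0]),.082))
o=[cv2.resize(a['image'][160:230,195:265],(390,390)),cv2.resize(b['image'][220:295,345:420],(390,390))]
cv2.imwrite('pics/back.png',np.hstack(o)[:,:,::-1])
```

```text
23.15 [ 0.5282 -0.0017  0.1951] [ 1.3817 -0.0548 -0.4569]
((527.80419921875, 280.5631408691406), (128.982666015625, 20.528892517089844), 17.081436157226562)
((532.0692138671875, 281.4187927246094), (129.0631866455078, 22.484758377075195), 17.495363235473633)
```

View pics/back.png

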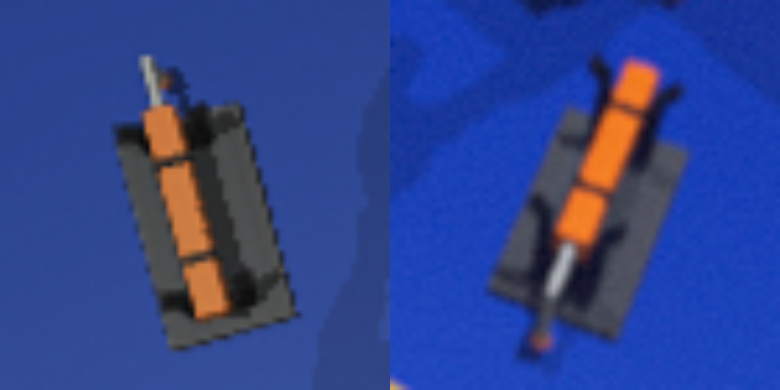

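The probe lies level in both forks, about 1 mm from where it started, with its tip the same way (ball at right crop (541,340)). On to the knob.

Call:
{"name": "carry_out", "arguments": {"steps": [[-0.06,-1,0,0,0,0,-1],[-0.06,-1,0,0,0,0,-1],[-0.06,-1,0,0,0,0,-1],[-0.06,-1,0,0,0,0,-1],[-0.06,-1,0,0,0,0,-1],[-0.06,-1,0,0,0,0,-1],[-0.02,-0.9,0,0,0,0,-1],[0,0,0,0,0,0,-1]]}}

```text
time: 24.05
position: [0.5134, -0.2798, 0.1948]
eef_rot: [[0.001, -0.289, 0.957], [-0.002, 0.957, 0.289], [-1.0, -0.002, 0.001]]
contact_force: [0.0, 0.4, -0.7]
finger_gap: 0.0003
```

Call:
{"name": "carry_out", "arguments": {"steps": [[0,0,-0.6,0,0,0,-1],[0,0,-0.6,0,0,0,-1],[0,0,-0.5,0,0,0,-1],[0,0,-0.2,0,0,0,-1],[0,0,0,0,0,0,-1],[0,0,0,0,0,0,-1]]}}

```text
time: 24.65
position: [0.5137, -0.276, 0.1191]
eef_rot: [[0.001, -0.292, 0.956], [-0.001, 0.956, 0.292], [-1.0, -0.001, 0.001]]
contact_force: [0.1, -0.3, 0.2]
finger_gap: 0.0008
```

Call:
{"name": "carry_out", "arguments": {"steps": [[0,-0.24,0,0,0,0,-1],[0,0,-0.2,0,0,0,-1],[0,0,-0.15,0,0,0,-1],[0,0,-0.1,0,0,0,-1],[0,0,-0.1,0,0,0,-1],[0,0,-0.1,0,0,0,-1],[0,0,0,0,0,0,-1]]}}

```text
time: 25.35
position: [0.5135, -0.2861, 0.0923]
eef_rot: [[0.001, -0.292, 0.957], [-0.001, 0.957, 0.292], [-1.0, -0.001, 0.0]]
contact_force: [0.6, -3.0, 5.1]
finger_gap: 0.0006
```

Call:
{"name": "carry_out", "arguments": {"steps": [[0,0,-0.04,0,0,0,-1],[0,0,-0.03,0,0,0,-1],[0,0,0,0,0,0,-1]]}}

```text
time: 25.65
position: [0.5138, -0.2863, 0.0919]
eef_rot: [[0.002, -0.292, 0.957], [-0.002, 0.957, 0.292], [-1.0, -0.002, 0.001]]
contact_force: [-9.4, 2.7, 47.6]
finger_gap: 0.0003
```

The force of 47 N at z = 0.092 shows the knob fully home. I'll rise, move aside and check.

Call:
{"name": "carry_out", "arguments": {"steps": [[0,0,0.2,0,0,0,-1],[0,0,0.8,0,0,0,-1],[0,0,0.9,0,0,0,-1],[0,0,0.9,0,0,0,-1],[-0.2,0.9,0.4,0,0,0,-1],[-0.2,0.9,0,0,0,0,-1],[-0.2,0.9,0,0,0,0,-1],[-0.2,0.9,0,0,0,0,-1]]}}

```text
time: 26.45
position: [0.4802, -0.1401, 0.217]
eef_rot: [[-0.001, -0.291, 0.957], [0.001, 0.957, 0.291], [-1.0, 0.001, -0.001]]
contact_force: [0.1, 0.8, 1.1]
finger_gap: 0.0003
```

Call:
{"name": "carry_out", "arguments": {"steps": [[-0.2,0.9,0,0,0,0,-1],[-0.2,0.9,0,0,0,0,-1],[0,0.5,0,0,0,0,-1],[0,0,0,0,0,0,-1],[0,0,0,0,0,0,-1]]}}

```text
time: 26.95
position: [0.465, -0.0495, 0.2171]
eef_rot: [[-0.001, -0.293, 0.956], [0.0, 0.956, 0.293], [-1.0, 0.0, -0.001]]
contact_force: [-0.1, 0.3, 0.4]
finger_gap: 0.0004
```

Run:
```python
from m import *
s=state();print(s['time'],s['position'],s['contact_force'])
a=grab('top','top_end.png');b=grab('scene','scene_end.png')
for c,box in((a,(372,170,425,235)),(b,(235,135,290,190))):
    m,f=mask(c,box,red); k=big(m)
    if k: print('knob',f(k[0]).mean(0),cv2.contourArea(k[0])/16)
for c,box in((a,(210,165,250,225)),(b,(362,225,405,292))):
    m,f=mask(c,box,org); m=cv2.morphologyEx(m,cv2.MORPH_CLOSE,np.ones((13,13))); k=big(m)
    if k: print('probe',wrect(c,f(k[0]),.082))
```

```text
26.95 [ 0.465  -0.0495  0.2171] [-0.0608  0.2575  0.4196]
knob [399.6637 204.0116] 56.84375
knob [260.3062 156.1594] 34.4375
probe ((527.7105712890625, 280.4743347167969), (129.21531677246094, 20.589887619018555), 17.110397338867188)
probe ((532.2150268554688, 281.4486083984375), (129.3621368408203, 22.467702865600586), 17.46735382080078)
```

View pics/scene_end.png

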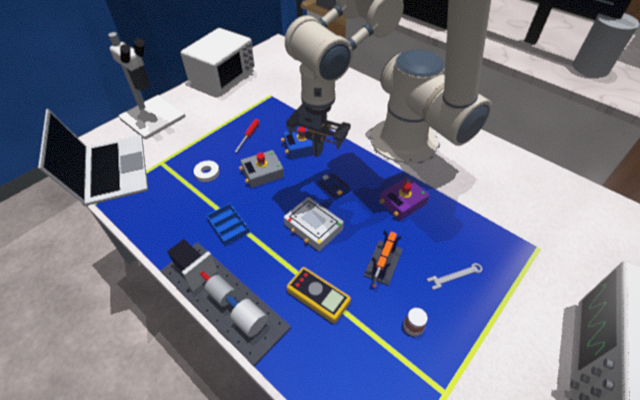

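The knob is back at its original pixels, (260.3,156.2) against (260.3,156.1) at the start. The probe is in its rest at (385,255), the bystanders are where they were, and the arm touches nothing. I'm handing in.

```bash
python3 -c "
from h import *
print(workorder.hand_in())"
```

```text
the job is handed in; nothing more can be done
None
```

The job is done and handed in at about 27 s of robot time; hand-in reports no verdict.

- **Power on:** I pulled the knob up until it met its stop. The wrist force rose to 35 N there, after about 15 mm of travel.
- **Scan:** I led the tip at 4 cm/s from the green dot, round the yellow corner, to the red dot. It stayed about 3 mm above the seam by calculation. Camera crops at the three dots showed the ball on the seam, and the outside force never went above about 3 N.
- **Probe back:** I laid it level in both forks and let go. It lies about 1 mm from where it started, at the same angle, with the tip pointing the same way.
- **Power off:** I pushed the knob down until it met its home stop (48 N at 92 mm above the bench). Its image is back within 0.1 px of the start in both cameras.

In the last picture the bystanders looked unmoved (judged by eye), and the arm was clear of everything. The top camera could not see the tip during the scan because the arm blocked it, so those checks rest on the scene camera and the arm's own position readings. No check failed or disagreed.

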